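# Kit the new parts for a power-supply repair

## Task

Make up the repair kit for the power module: put the new blue capacitor, the copper choke, the black heatsink and the new orange relay into the kitting tray, each upright and seated down in the foam nest cut for it, in any order. Set them down, do not drop them, and leave the two failed brown parts, the old capacitor and the old relay, standing where they are.

Things in the scene. Friction and masses are not known exactly. Their poses are not given: they have to be found in the camera images.
- capacitor: New capacitor: bright blue upright cylinder, 35 mm diameter, 50 mm tall, black top with two steel screw terminals rising a further 5 mm; about 75 g. It stands upright on a flat grey repair mat, 3 mm thick. Origin: centre of its underside, z up.
- choke: Toroidal choke: copper-wound ring lying flat, 44 mm outside diameter, 20 mm hole, 26 mm tall; about 65 g. It stands upright on a flat grey repair mat, 3 mm thick. Origin: centre of its underside, z up. Gripped across its outside from above.
- heatsink: Black finned heatsink: block 60 mm long (its x axis), 26 mm wide (its y axis), 32 mm tall, fins upward and along x; about 70 g; gripped across its width. It stands upright on a flat grey repair mat, 3 mm thick. Origin: centre of its underside, z up.
- relay: New relay: orange plastic block with a small white mark on top, 28 mm (its x axis) x 21.5 mm (its y axis), 42 mm tall; about 37 g. It stands upright on a flat grey repair mat, 3 mm thick. Origin: centre of its underside, z up.
- nest_capacitor: Fixed foam nest, 86 x 86 x 22 mm, dark grey with a yellow pocket floor: a plain round pocket, 50 mm diameter, for the capacitor. Pocket centred, 10 mm deep. Origin: centre of its underside, z up; pocket floor 12 mm, top 22 mm above it. The four nests, places shuffled, stand in a 2 x 2 block 92 mm apart, aligned in a fixed grey tray (196 x 196 mm, 16 mm high).
- nest_choke: Fixed foam nest, 86 x 86 x 22 mm, dark grey with a yellow pocket floor: a round pocket, 58 mm diameter, with a thin post (8 mm diameter, as high as the nest's top) in the middle that goes through the choke's hole. Pocket centred, 10 mm deep. Origin: centre of its underside, z up; pocket floor 12 mm, top 22 mm above it.
- nest_heatsink: Fixed foam nest, 86 x 86 x 22 mm, dark grey with a yellow pocket floor: a long pocket, 74 mm along its x axis by 40 mm along its y axis, for the heatsink. Pocket centred, 10 mm deep. Origin: centre of its underside, z up; pocket floor 12 mm, top 22 mm above it.
- nest_relay: Fixed foam nest, 86 x 86 x 22 mm, dark grey with a yellow pocket floor: a small rectangular pocket, 42 mm along its x axis by 36 mm along its y axis, for the relay standing upright. Pocket centred, 10 mm deep. Origin: centre of its underside, z up; pocket floor 12 mm, top 22 mm above it.
- old_capacitor: Failed old capacitor, to be left alone: the same size as the new one but with a dark brown sleeve and a swollen, brown-crusted top. It stands upright on a flat grey repair mat, 3 mm thick. Origin: centre of its underside, z up.
- old_relay: Failed old relay, to be left alone: the same size as the new one but with a dull brown case and a black scorch on top. It stands upright on a flat grey repair mat, 3 mm thick. Origin: centre of its underside, z up. Also on the mat: a dish of screws (60 mm wide, 11 high), a solder spool (50 wide, 40 high), a green bottle (32 wide, 63 high).
There are look-alikes about, which are no part of the job. What is shaped like the nest_heatsink but pink or turquoise is not meant. What is shaped like the nest_choke but red is not meant.

How it is judged:
At the end, for the whole second after the job is handed in: Capacitor, choke, heatsink and relay each rest upright (within about 8 degrees) and still on the pocket floor of their own nest, centre within 14 mm of the nest's centre; the old capacitor and old relay are within 25 mm of where they began (horizontal distance between capacitor and nest_capacitor below 0.014 m and z of capacitor in the frame of nest_capacitor between 0.008 and 0.017 m and angle between each of capacitor, choke, heatsink, relay's own z axis and vertical below 0.15 rad and linear speed of each of capacitor, choke, heatsink, relay below 0.02 m/s and angular speed of each of capacitor, choke, heatsink, relay below 0.2 rad/s and horizontal distance between choke and nest_choke below 0.014 m and z of choke in the frame of nest_choke between 0.008 and 0.017 m and horizontal distance between heatsink and nest_heatsink below 0.014 m and z of heatsink in the frame of nest_heatsink between 0.008 and 0.017 m and horizontal distance between relay and nest_relay below 0.014 m and z of relay in the frame of nest_relay between 0.008 and 0.017 m and distance of each of old_capacitor, old_relay from where it was at the start of the episode below 0.025 m); the robot touches nothing.
It fails at once if The old capacitor was moved more than 25 mm or knocked over (distance of old_capacitor from where it was at the start of the episode above 0.025 m or angle between old_capacitor's own z axis and vertical above 0.5 rad).
It fails at once if The old relay was moved more than 25 mm or knocked over (distance of old_relay from where it was at the start of the episode above 0.025 m or angle between old_relay's own z axis and vertical above 0.5 rad).
It fails at once if A new part was dropped (fell freely for more than about 30 mm) ((contact force between capacitor and anything else below 0.001 N and linear speed of capacitor above 0.75 m/s) or (contact force between choke and anything else below 0.001 N and linear speed of choke above 0.75 m/s) or (contact force between heatsink and anything else below 0.001 N and linear speed of heatsink above 0.75 m/s) or (contact force between relay and anything else below 0.001 N and linear speed of relay above 0.75 m/s)).
It also fails if it takes over 118 s, if anything falls off the work surface, if the arm or the gripper's body presses on something with over 40 N, if the wrist force passes 120 N, or if a joint passes its speed limit or range.

## Robot

A 7-joint arm with a two-finger parallel gripper is mounted at the origin on the work surface. World frame = base frame: x ahead of the robot, y to its left, z up, the work surface at z = 0. Lengths are in m, angles in rad, forces in N, time in s.
With the tool pointing down it reaches from about 0.425 to 1.025 m from the base axis. Payload 9.4 kg.
Tool frame: the origin (TCP) lies at the centre of the arm's flange, where the gripper is bolted on; the fingertips stand 186 mm ahead of it and the grasp point (between the pads) lies 167 mm ahead of it (bot.finger_overhang is the distance from the TCP to the fingertips, in m); z points along the fingers, y is the line along which they close (so a half turn about z gives the same grasp; the last joint's range is limited). The gripper opens to 93 mm and grips with 3 to 60 N. Pads are 15 mm wide; open, the fingers measure 128 mm over their backs; the gripper's body (75 mm by 188 mm) begins 65 mm behind the grasp point.
Start: joints at [-1.303, 0.599, -0.003, 1.599, 0.002, 0.943, -0.08], TCP at [0.245, 0.682, 0.405] pointing down, gripper open.
Joint ranges: [-2.57, 2.57], [-0.35, 1.97], [-1.29, 1.29], [0.11, 2.56], [-1.05, 4.19], [0.11, 1.86], [-2.63, 2.63]. Speed limits (rad/s): [2.22, 2.22, 3.01, 3.01, 3.14, 3.14, 3.14].

## Interface

Orientations are given as a rotation vector (axis times angle).
In Python, from station import readout, viewer, bot gives the robot as it stands.
- The arm moves only by the tool arm_command, never from a script. Its argument "increments" is a list that holds one entry, the list of rows, each a list of 7 numbers: the turn, a rotation vector about the tool's x, y, z each as a share of 120 degrees, from -1 to 1, then the shift along the tool's x, y, z each as a share of 1 m, from -1 to 1, then the gripper command: -1 is fully open, 1 is shut, values between are in proportion. A call has 1 to 12 rows; each row is the pose to reach, as a shift and turn from the pose commanded when the call began, along the tool's axes at that moment; what a row does not reach only later rows make up. A row lasts 1/8 s, in which the tool goes at most 62.5 mm and 10.7 degrees, less where a joint would pass 70% of its speed; a pose out of reach is approached as far as the arm can. A call with a number of a shift or a turn outside -1 to 1 is refused whole. A call with a gripper value outside its range is refused whole. The fingers move at their own pace and stop on an object; "grip_force" is the grip in N (left out, the last holds). Time passes only in rows, so rows that repeat a pose let the fingers close. It gives the time, the measured TCP pose, the force, the opening and the grip force at its end, in the units of the state.
- readout.get_state(): the state, without advancing time (a new reading comes with each control period).
- viewer.grab_frame(name): name is "scene" or "top" or "wrist"; returns a dict with "image" (384x512x3 uint8, red, green, blue), "K" (3x3 intrinsics, pixels), "view" (4x4, takes a point from world to camera coordinates); the wrist camera has in their place "mount" (4x4, takes a point from camera to tool coordinates, whose origin is the TCP and whose axes are the flange's). Camera axes: x right, y up, looking along -z (the intrinsics and any distortion apply to the point x, -y, -z); pixel columns grow to the right and rows downward; lengths in m; the calibration is good to about 2 mm. A picture is of the moment at which its call begins: read the wrist's pose just before it. There is no depth.
- bot.hand_in(): hands the job in; it is judged then, once.
Trained networks look in the newest picture that a camera, given by its name, has taken for a name from the list of things; names that differ only in an ending like _2 or _b are one class to them, and where a whole thing is asked for, a point or a joint stands for the part that bears it (a point fixed in the world has none). Each returns a list of dicts, best first, with "conf" (0 to 1); they miss things now and then, are a little off and sometimes report something else, mostly with a low value. They report only what shows in the picture. A call takes as long as a camera call. They do not tell look-alikes from the thing itself.
- viewer.look_for(camera, label): "point" ([column, row] in pixels, amid what is visible of it).
The state is a dict: "t": time; "joint_pos": joint angles; "joint_vel": joint speeds; "effort": joint torques, N m; "ee_pos": TCP position; "tcp_rot": TCP orientation; "wrist_force": force on the tool from outside, world axes, zero at the start; "torque": the same for the moment, N m; "opening": finger opening in m; "finger_force": force on a finger pad.
Only numpy, scipy, OpenCV 4.12 (cv2) and the standard library are available. Lean on these libraries where they do the work, as an engineer would, in place of code of your own. Each camera call takes 0.05 s, during which the arm holds its last target. There are 200 camera calls.

## Working session

There is one attempt and no reset: what is moved stays moved. The work goes in short steps, Python scripts to look and compute and a tool call to move; the robot and the scene stay as the last step left them, time stands still between calls to the robot, and variables do not carry over. Pictures are saved under pics/ and viewed, at most 14 in all, crops included, and the job is handed in when it is done.

Besides the shell and the picture viewer there is one more tool, called after "Emit:" by a JSON object that holds its "fn" and its "kwargs". arm_command: Moves the arm, as the interface text tells. Its arguments: {"type":"object","properties":{"increments":{"type":"array"},"grip_force":{"type":"number"}},"required":["increments"]}

```bash
ls; mkdir -p pics; python3 - <<'E'
from station import readout, viewer, bot
import cv2,numpy as np
s=readout.get_state(); print(s['t'],s['ee_pos'],s['tcp_rot'],s['opening'])
for c in ['scene','top']:
    f=viewer.grab_frame(c); cv2.imwrite(f'pics/{c}0.png',cv2.resize(f['image'][:,:,::-1],(800,600)))
    print(c,f['K'],f['view'],[k for k in f])
    for n in ['capacitor','choke','heatsink','relay','nest_capacitor','nest_choke','nest_heatsink','nest_relay','old_capacitor','old_relay']:
        print(n,[(np.round(d['point']).tolist(),round(d['conf'],2)) for d in viewer.look_for(c,n)][:4])
E
```

```text
pics
0.0 [0.24496193 0.68215335 0.4038576 ] [-5.38780780e-01 -3.09490104e+00  2.45976480e-03] 0.09263885443896984
scene [[366.67946387   0.         262.18865455]
 [  0.         366.67946387 194.03029818]
 [  0.           0.           1.        ]] [[-0.43171422  0.90183939  0.01756557  0.28796149]
 [-0.6582967  -0.32832308  0.67738425  0.2771389 ]
 [ 0.61665898  0.28087306  0.73541963 -1.11369569]
 [ 0.          0.          0.          1.        ]] ['image', 'K', 'view']
capacitor [([434.0, 238.0], 0.57)]
choke [([364.0, 258.0], 0.74)]
heatsink [([344.0, 299.0], 0.78)]
relay [([320.0, 234.0], 0.52)]
nest_capacitor [([209.0, 188.0], 0.69)]
nest_choke [([238.0, 203.0], 0.63), ([208.0, 128.0], 0.55)]
nest_heatsink [([213.0, 234.0], 0.98), ([126.0, 175.0], 0.86), ([365.0, 255.0], 0.65), ([269.0, 158.0], 0.56)]
nest_relay [([176.0, 212.0], 0.69), ([215.0, 239.0], 0.52)]
old_capacitor [([384.0, 225.0], 0.71)]
old_relay [([423.0, 277.0], 0.72)]
top [[461.96437498   0.         255.24934212]
 [  0.         461.96437498 189.73065721]
 [  0.           0.           1.        ]] [[-0.01503452 -0.99988159  0.00328021 -0.06804245]
 [ 0.97810291 -0.01402584  0.20764869 -0.49145834]
 [-0.2075781   0.00633028  0.97819797 -1.25296395]
 [ 0.          0.          0.          1.        ]] ['image', 'K', 'view']
capacitor [([128.0, 211.0], 0.65)]
choke [([173.0, 174.0], 0.56)]
heatsink [([178.0, 139.0], 0.57)]
relay [([208.0, 176.0], 0.62)]
nest_capacitor [([302.0, 180.0], 0.91)]
nest_choke [([342.0, 249.0], 0.81), ([272.0, 178.0], 0.72)]
nest_heatsink [([276.0, 144.0], 0.83), ([276.0, 238.0], 0.77), ([366.0, 164.0], 0.75)]
nest_relay [([305.0, 148.0], 0.56), ([166.0, 206.0], 0.19)]
old_capacitor [([165.0, 205.0], 0.7)]
old_relay [([135.0, 172.0], 0.65)]
```

View pics/scene0.png

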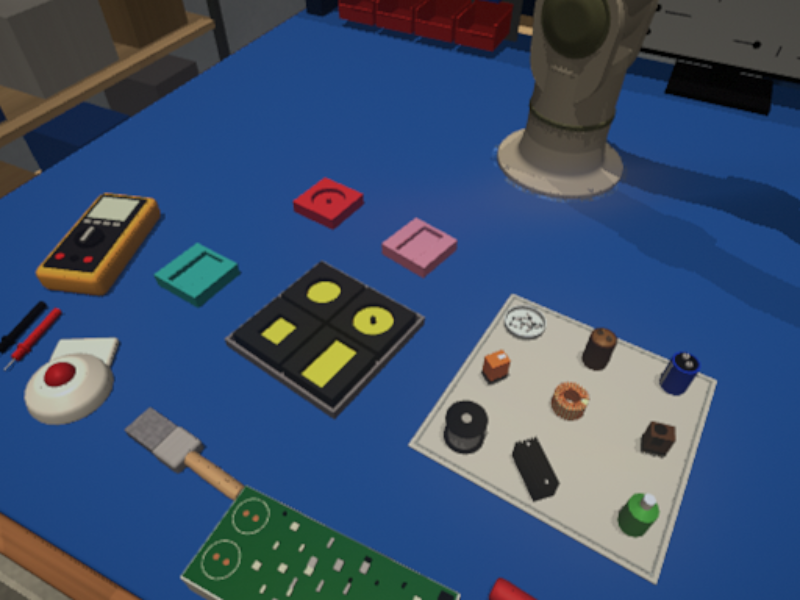

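```bash
python3 - <<'E'
from station import viewer
import cv2
f=viewer.grab_frame('top')['image'][100:280,100:400,::-1]
cv2.imwrite('pics/top1.png',cv2.resize(f,(800,480),interpolation=cv2.INTER_CUBIC))
E
```

```text
(no output)
```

View pics/top1.png

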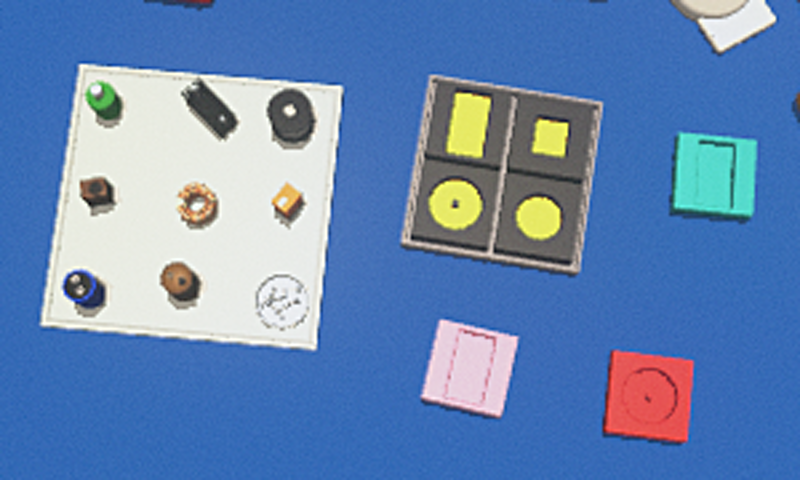

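The top crop shows the blue capacitor (82,288), copper choke (197,204), heatsink (210,108) and orange relay (288,200). The dark-grey tray nests with yellow floors are the heatsink (468,124), relay (550,137), choke with post (454,205) and capacitor (539,217). The turquoise (715,175), pink (470,368) and red (648,397) nests are look-alikes. The brown parts at (97,192) and (180,282) are the old ones, to be left alone.

```bash
cat > h.py <<'E'
import numpy as np, cv2
from scipy.spatial.transform import Rotation as R
from station import readout, viewer, bot
def campose(name):
    s=readout.get_state(); f=viewer.grab_frame(name)
    if 'view' in f: C=np.linalg.inv(f['view'])
    else:
        T=np.eye(4);T[:3,:3]=R.from_rotvec(s['tcp_rot']).as_matrix();T[:3,3]=s['ee_pos'];C=T@f['mount']
    return f['image'],f['K'],C
def back(p,K,C,z):
    p=np.atleast_2d(p).astype(float); d=np.c_[(p[:,0]-K[0,2])/K[0,0],-(p[:,1]-K[1,2])/K[1,1],-np.ones(len(p))]@C[:3,:3].T
    return C[:3,3]+d*((z-C[2,3])/d[:,2])[:,None]
def proj(P,K,C):
    q=(np.atleast_2d(P)-C[:3,3])@C[:3,:3]; return np.c_[K[0,0]*q[:,0]/-q[:,2]+K[0,2],K[1,1]*-q[:,1]/-q[:,2]+K[1,2]]
E
python3 - <<'E'
from h import *
px={'cap':(130.7,208,.053),'choke':(173.9,176.5,.029),'heat':(178.7,140.5,.035),'relay':(208,175,.045),'nheat':(275.5,146.5,.015),'nrelay':(306,151,.015),'nchoke':(270,177,.015),'ncap':(302,181,.015),
'oldcap':(167,204,.053),'oldrel':(136,172,.045)}
sc={'cap':(437,229),'choke':(365,256),'heat':(343,299),'relay':(317,230),'nheat':(211,233),'nrelay':(178,212),'nchoke':(239,205),'ncap':(207,187)}
_,K,C=campose('top');_,K2,C2=campose('scene')
for n,(u,v,z) in px.items():
    p=back((u,v),K,C,z)[0]; q=back(sc[n],K2,C2,z)[0] if n in sc else p*0
    print(n,p.round(3),np.hypot(p[0],p[1]).round(3),q.round(3))
s=readout.get_state();print(R.from_rotvec(s['tcp_rot']).as_matrix().round(3))
f=viewer.grab_frame('wrist');print(f['K'],f['mount'].round(3))
E
```

```text
cap [0.443 0.274 0.053] 0.521 [0.443 0.275 0.053]
choke [0.538 0.159 0.029] 0.561 [0.551 0.164 0.029]
heat [0.644 0.146 0.035] 0.661 [0.659 0.152 0.035]
relay [0.537 0.059 0.045] 0.54 [0.545 0.061 0.045]
nheat [ 0.628 -0.137  0.015] 0.643 [ 0.626 -0.137  0.015]
nrelay [ 0.613 -0.227  0.015] 0.654 [ 0.61  -0.229  0.015]
nchoke [ 0.536 -0.119  0.015] 0.549 [ 0.533 -0.121  0.015]
ncap [ 0.522 -0.212  0.015] 0.564 [ 0.518 -0.212  0.015]
oldcap [0.453 0.173 0.053] 0.485 [0. 0. 0.]
oldrel [0.549 0.265 0.045] 0.609 [0. 0. 0.]
[[-0.941  0.338  0.   ]
 [ 0.338  0.941 -0.   ]
 [-0.     0.    -1.   ]]
[[274.02459468   0.         252.30074188]
 [  0.         274.02459468 183.84780352]
 [  0.           0.           1.        ]] [[ 0.     0.958  0.286  0.08 ]
 [ 1.    -0.    -0.001 -0.001]
 [-0.001  0.286 -0.958  0.02 ]
 [ 0.     0.     0.     1.   ]]
```

Emit:
{"fn": "arm_command", "kwargs": {"increments": [[[0,0,-0.083,-0.23,-0.19,0,-1],[0,0,-0.165,-0.46,-0.379,0,-1],[0,0,-0.165,-0.46,-0.379,0,-1],[0,0,-0.165,-0.46,-0.379,0,-1],[0,0,-0.165,-0.46,-0.379,0,-1],[0,0,-0.165,-0.46,-0.379,0,-1],[0,0,-0.165,-0.46,-0.379,0,-1],[0,0,-0.165,-0.46,-0.379,0,-1],[0,0,-0.165,-0.46,-0.379,0,-1],[0,0,-0.165,-0.46,-0.379,0,-1],[0,0,-0.165,-0.46,-0.379,0,-1],[0,0,-0.165,-0.46,-0.379,0,-1]]]}}

```text
t: 2.8
ee_pos: [0.5496, 0.1708, 0.4048]
tcp_rot: [0.002, -3.141, -0.001]
wrist_force: [0.2, 0.9, -0.4]
opening: 0.0926
finger_force: 0.0
```

```bash
python3 - <<'E'
from h import *
s=readout.get_state();print(s['t'],s['ee_pos'],R.from_rotvec(s['tcp_rot']).as_matrix().round(3),s['joint_pos'],np.abs(s['joint_vel']).max())
im,K,C=campose('wrist');np.savez('w1.npz',im=im,K=K,C=C)
cv2.imwrite('pics/w1.png',cv2.resize(im[:,:,::-1],(800,600)))
E
```

```text
2.8 [0.549578   0.17078188 0.40476054] [[-1.    -0.001 -0.   ]
 [-0.001  1.     0.001]
 [ 0.     0.001 -1.   ]] [-0.34386367  0.42114055 -0.07778482  1.94456443  0.04454589  0.77743374
  1.12540177] 0.02052595801066486
```

View pics/w1.png

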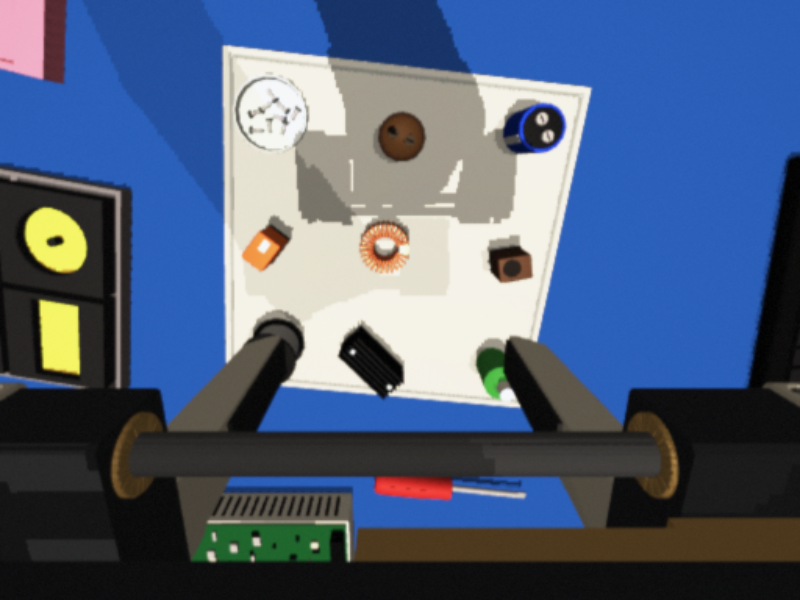

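The wrist view shows the blue capacitor top (543,127), choke (386,247), orange relay (265,246) and heatsink (371,361). The old capacitor is at (402,136) and the old relay at (511,263). Next I fit silhouettes to get poses and yaw.

```bash
cat > fit.py <<'E'
from h import *
from scipy.optimize import minimize
SH={'cap':('c',.0175,.050),'choke':('c',.022,.026),'heat':('b',.030,.013,.032),'relay':('b',.014,.01075,.042)}
def pts(n,x,y,a,z0=.003):
    s=SH[n]
    if s[0]=='c':
        t=np.linspace(0,2*np.pi,40)[:-1]; xy=np.c_[s[1]*np.cos(t),s[1]*np.sin(t)]
    else: xy=np.array([[1,1],[-1,1],[-1,-1],[1,-1]])*[s[1],s[2]]
    c,q=np.cos(a),np.sin(a); xy=xy@np.array([[c,q],[-q,c]])+[x,y]
    return np.vstack([np.c_[xy,np.full(len(xy),z)] for z in (z0,z0+s[-1])])
def mask(n,im,roi):
    h=cv2.cvtColor(im,cv2.COLOR_RGB2HSV); H,S,V=[h[...,i].astype(int) for i in range(3)]
    m={'cap':((H>110)&(H<130)&(S>150)&(V<255))|(V<70),'choke':(H<22)&(S>90),'heat':V<62,'relay':(H<16)&(S>110)}[n]
    k=np.zeros(m.shape,bool);k[roi[1]:roi[3],roi[0]:roi[2]]=1
    m=(m&k).astype(np.uint8)
    l,lab,st,_=cv2.connectedComponentsWithStats(m); 
    m=(lab==1+st[1:,4].argmax()).astype(np.uint8)
    ct,_=cv2.findContours(m,cv2.RETR_EXTERNAL,cv2.CHAIN_APPROX_NONE); return cv2.fillPoly(m,[cv2.convexHull(np.vstack(ct))],1)
def fit(n,im,K,C,m,x0,yaws):
    M=cv2.resize(m,None,fx=4,fy=4,interpolation=cv2.INTER_NEAREST)
    def cost(p):
        q=proj(pts(n,p[0],p[1],p[2]*10),K,C)*4+1.5
        r=cv2.fillConvexPoly(np.zeros_like(M),cv2.convexHull(q.round().astype(np.int32)),1)
        return 1-(r&M).sum()/(r|M).sum()
    best=min((minimize(cost,[x0[0],x0[1],a/10],method='Nelder-Mead',options=dict(initial_simplex=np.array([[*x0,a/10],[x0[0]+.01,x0[1],a/10],[x0[0],x0[1]+.01,a/10],[*x0,a/10+.03]]))) for a in yaws),key=lambda r:r.fun)
    return best.x*[1,1,10],best.fun
E
python3 - <<'E'
from fit import *
d=np.load('w1.npz');im,K,C=d['im'],d['K'],d['C']
rois={'cap':(315,60,368,103),'choke':(225,137,266,178),'heat':(212,200,262,258),'relay':(150,137,190,176)}
x0={'cap':(.443,.274),'choke':(.538,.159),'heat':(.645,.147),'relay':(.537,.06)}
o=cv2.resize(im[:,:,::-1],None,fx=4,fy=4,interpolation=cv2.INTER_CUBIC);P={}
for n in rois:
    m=mask(n,im,rois[n]); p,c=fit(n,im,K,C,m,x0[n],np.arange(0,3.14,.4) if SH[n][0]=='b' else [0]); print(n,p.round(4),np.degrees(p[2])%180,round(c,3)); 
    q=(proj(pts(n,*p),K,C)*4+1.5).round().astype(int); k=len(q)//2
    for h in (q[:k],q[k:]): cv2.polylines(o,[h],True,(0,255,0) ,1)
cv2.imwrite('pics/fit1.png',cv2.resize(o[240:1040,560:1480],(800,600)))
E
```

```text
cap [0.4475 0.2775 0.0286] 1.6359193103851786 0.089
choke [0.5421 0.1617 0.1497] 8.577017638761458 0.102
heat [0.6509 0.1495 0.7027] 40.26022464789159 0.08
relay [0.5415 0.061  2.3685] 135.70256606092653 0.138
```

View pics/fit1.png

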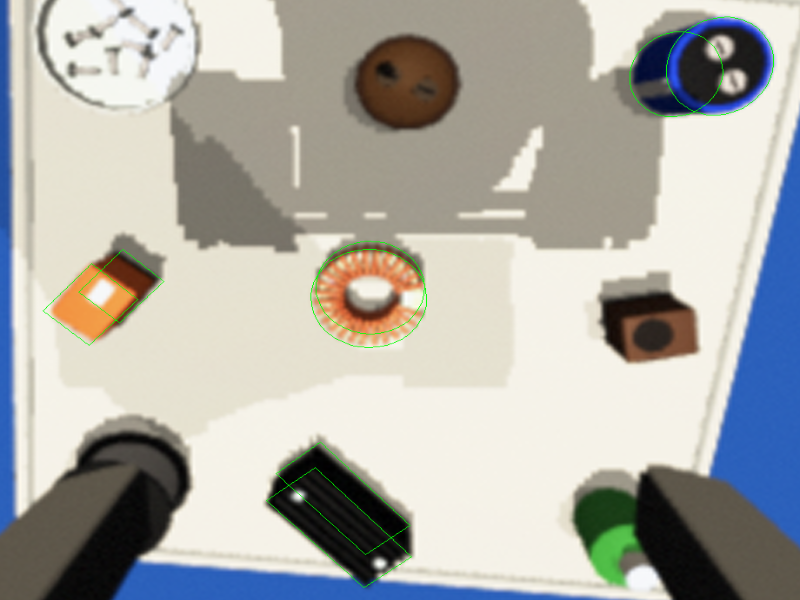

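All four fits are sound. I start with the relay: grip axis at 43°, fingertips 13 mm above its underside so they stay clear of the foam.

Emit:
{"fn": "arm_command", "kwargs": {"increments": [[[0,0,0.09,0.002,-0.04,0.04,-0.4],[0,0,0.18,0.004,-0.08,0.08,-0.4],[0,0,0.27,0.007,-0.109,0.12,-0.4],[0,0,0.35,0.007,-0.109,0.125,-0.4],[0,0,0.392,0.007,-0.109,0.125,-0.4],[0,0,0.392,0.007,-0.109,0.15,-0.4],[0,0,0.392,0.007,-0.109,0.18,-0.4],[0,0,0.392,0.007,-0.109,0.203,-0.4],[0,0,0.392,0.007,-0.109,0.203,-0.4],[0,0,0.392,0.007,-0.109,0.203,1],[0,0,0.392,0.007,-0.109,0.203,1],[0,0,0.392,0.007,-0.109,0.203,1]]], "grip_force": 15}}

```text
t: 4.35
ee_pos: [0.5431, 0.0613, 0.2025]
tcp_rot: [1.252, 2.88, 0.001]
wrist_force: [0.3, -0.3, -0.4]
opening: 0.0395
finger_force: 0.0
```

Emit:
{"fn": "arm_command", "kwargs": {"increments": [[[0,0,0,0,0,0,1],[0,0,0,0,0,0,1],[0,0,0,0,0,-0.02,1],[0,0,0,0,0,-0.06,1],[0,0,0,0,0,-0.11,1],[0,0,-0.08,-0.04,-0.028,-0.15,1],[0,0,-0.15,-0.08,-0.057,-0.17,1],[0,0,-0.23,-0.12,-0.085,-0.17,1],[0,0,-0.3,-0.16,-0.113,-0.17,1],[0,0,-0.3,-0.194,-0.137,-0.17,1],[0,0,-0.3,-0.194,-0.137,-0.17,1],[0,0,-0.3,-0.194,-0.137,-0.17,1]]]}}

```text
t: 5.85
ee_pos: [0.5749, -0.1736, 0.3715]
tcp_rot: [-0.301, -3.126, -0.001]
wrist_force: [0.4, 1.1, 0.1]
opening: 0.023
finger_force: 13.9
```

```bash
python3 - <<'E'
from h import *
s=readout.get_state();print(s['t'],s['ee_pos'],s['opening'],s['finger_force'],s['joint_pos'][6])
im,K,C=campose('wrist');np.savez('w2.npz',im=im,K=K,C=C)
cv2.imwrite('pics/w2.png',cv2.resize(im[:,:,::-1],(800,600)))
E
```

```text
5.85 [ 0.57490829 -0.17362557  0.37149173] 0.022987208268420576 13.857546199578792 1.563572372288205
```

View pics/w2.png

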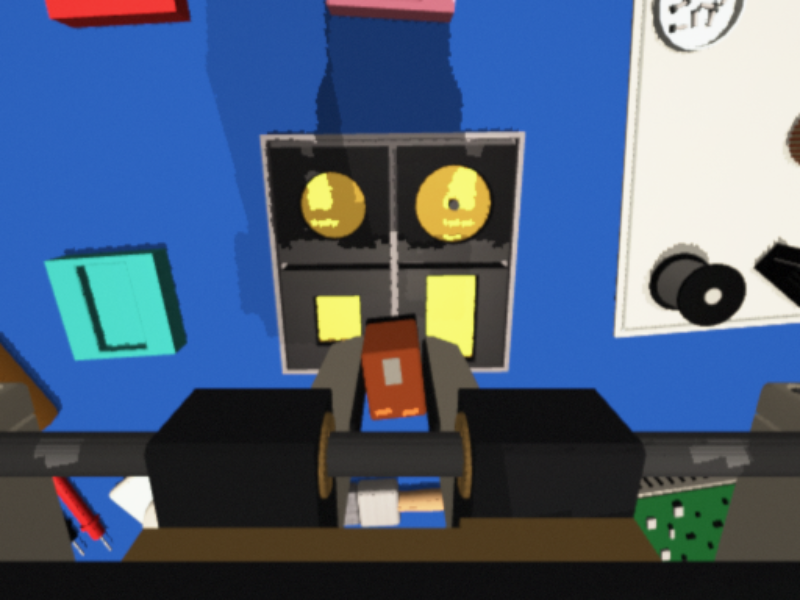

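The relay is held, and the tray corners are visible at (262,135), (525,132), (508,371) and (284,373).

```bash
python3 - <<'E'
from h import *
d=np.load('w2.npz');K,C=d['K'],d['C']
q=back(np.array([(262,135),(525,132),(508,371),(284,373)])/1.5625,K,C,.016)[:,:2]
c=q.mean(0);print(q.round(4),c.round(4),[np.linalg.norm(q[i]-q[i-1]).round(4) for i in range(4)])
u=(q[3]-q[0]+q[2]-q[1]);a=np.arctan2(u[1],u[0]);v=(q[1]-q[0]+q[2]-q[3]);print(np.degrees(a),np.degrees(np.arctan2(v[1],v[0])))
ex=np.array([np.cos(a),np.sin(a)]);ey=np.array([-ex[1],ex[0]])
for n,i,j in (('heat',1,1),('relay',1,-1),('choke',-1,1),('cap',-1,-1)):print(n,(c+.046*(i*ex+j*ey)).round(4))
# check: yellow floor centroids at z=.012 and post top
for n,p in (('cap',(333,205)),('choke',(453,203)),('post',(454,205))):print(n,back(np.array(p)/1.5625,K,C,.022 if n=='post' else .014)[0].round(4))
E
```

```text
[[ 0.4608 -0.2512]
 [ 0.4957 -0.0601]
 [ 0.6881 -0.095 ]
 [ 0.6528 -0.2865]] [ 0.5743 -0.1732] [np.float64(0.1952), np.float64(0.1943), np.float64(0.1955), np.float64(0.1947)]
-10.359420827355013 79.59936860852831
heat [ 0.6278 -0.1362]
relay [ 0.6113 -0.2267]
choke [ 0.5373 -0.1197]
cap [ 0.5208 -0.2102]
cap [ 0.5206 -0.2118  0.014 ]
choke [ 0.5369 -0.1199  0.014 ]
post [ 0.5376 -0.1203  0.022 ]
```

Emit:
{"fn": "arm_command", "kwargs": {"increments": [[[0,0,0,-0.046,-0.0455,0,1],[0,0,0,-0.046,-0.0455,0.05,1],[0,0,0,-0.046,-0.0455,0.1,1],[0,0,0,-0.046,-0.0455,0.125,1],[0,0,0,-0.046,-0.0455,0.145,1],[0,0,0,-0.046,-0.0455,0.154,1],[0,0,0,-0.046,-0.0455,0.157,1],[0,0,0,-0.046,-0.0455,0.157,1]]]}}

```text
t: 6.9
ee_pos: [0.612, -0.2275, 0.2157]
tcp_rot: [0.301, 3.126, -0.0]
wrist_force: [0.5, 0.0, 0.4]
opening: 0.0227
finger_force: 13.9
```

Emit:
{"fn": "arm_command", "kwargs": {"increments": [[[0,0,0,0,0,0.001,1],[0,0,0,0,0,0.002,1],[0,0,0,0,0,0.003,1],[0,0,0,0,0,0.003,1]]]}}

```text
t: 7.4
ee_pos: [0.6123, -0.228, 0.2142]
tcp_rot: [0.301, 3.124, -0.001]
wrist_force: [-2.0, 1.3, 16.8]
opening: 0.0221
finger_force: 14.8
```

Emit:
{"fn": "arm_command", "kwargs": {"increments": [[[0,0,0,0,0,0,0],[0,0,0,0,0,0,-0.1],[0,0,0,0,0,-0.01,-0.1],[0,0,0,0,0,-0.05,-0.1],[0,0,0,0,0,-0.1,-0.2],[0,0,-0.07,0.006,0.06,-0.11,-0.3],[0,0,-0.15,0.011,0.12,-0.11,-0.3],[0,0,-0.22,0.017,0.18,-0.11,-0.3],[0,0,-0.3,0.022,0.24,-0.11,-0.3],[0,0,-0.37,0.028,0.31,-0.11,-0.3],[0,0,-0.425,0.0337,0.378,-0.11,-0.3],[0,0,-0.425,0.0337,0.378,-0.11,-0.3]]]}}

```text
t: 8.9
ee_pos: [0.6501, 0.1553, 0.3222]
tcp_rot: [-1.085, 2.947, 0.004]
wrist_force: [-0.6, -0.4, 0.2]
opening: 0.0605
finger_force: 0.0
```

```bash
python3 - <<'E'
from h import *
s=readout.get_state();print(s['t'],s['ee_pos'],s['opening'],s['joint_pos'])
f=viewer.grab_frame('top')['image'][100:280,100:400,::-1];g=viewer.grab_frame('wrist')['image'][:,:,::-1]
cv2.imwrite('pics/c3.png',cv2.resize(np.hstack([cv2.resize(f,(640,384)),g]),(800,267)))
E
```

```text
8.9 [0.65005677 0.15531397 0.3221724 ] 0.06052796717881564 [-0.1631662   0.63111861 -0.24150853  1.7962241   0.20753506  0.73775215
  1.76244097]
```

View pics/c3.png

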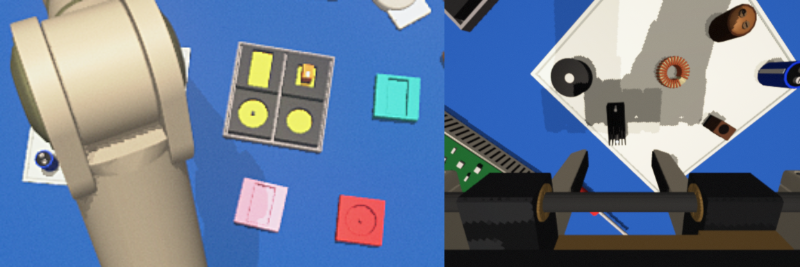

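The relay stands in its nest. The heatsink now lies along the tool x axis, midway between the fingers.

Emit:
{"fn": "arm_command", "kwargs": {"increments": [[[0,0,0,0,0,0.03,-0.3],[0,0,0,0,0,0.05,-0.3],[0,0,0,0,0,0.05,-0.3]]]}}

```text
t: 9.38
ee_pos: [0.6502, 0.1481, 0.2701]
tcp_rot: [1.07, -2.95, 0.001]
wrist_force: [-0.1, 0.8, 0.1]
opening: 0.0604
finger_force: 0.0
```

Emit:
{"fn": "arm_command", "kwargs": {"increments": [[[0,0,0,-0.002,0,0.03,-0.3],[0,0,0,-0.002,0,0.055,-0.3],[0,0,0,-0.002,0,0.068,-0.3],[0,0,0,-0.002,0,0.068,1],[0,0,0,-0.002,0,0.068,1],[0,0,0,-0.002,0,0.068,1],[0,0,0,-0.002,0,0.068,1],[0,0,0,-0.002,0,0.068,1],[0,0,0,-0.002,0,0.068,1]]], "grip_force": 20}}

```text
t: 10.5
ee_pos: [0.6524, 0.1512, 0.2045]
tcp_rot: [-1.074, 2.951, -0.0]
wrist_force: [-1.8, -0.6, 6.0]
opening: 0.0257
finger_force: 19.7
```

Emit:
{"fn": "arm_command", "kwargs": {"increments": [[[0,0,0,0,0,-0.01,1],[0,0,0,0,0,-0.05,1],[0,0,0,0,0,-0.09,1],[0,0,0.08,0.04,-0.04,-0.09,1],[0,0,0.16,0.08,-0.08,-0.09,1],[0,0,0.24,0.12,-0.12,-0.09,1],[0,0,0.32,0.16,-0.16,-0.09,1],[0,0,0.4,0.2036,-0.2043,-0.09,1],[0,0,0.422,0.2036,-0.2043,-0.09,1],[0,0,0.422,0.2036,-0.2043,-0.09,1],[0,0,0.422,0.2036,-0.2043,-0.09,1]]]}}

```text
t: 11.88
ee_pos: [0.6278, -0.1344, 0.2939]
tcp_rot: [0.285, 3.129, 0.002]
wrist_force: [-1.3, -0.2, -0.4]
opening: 0.026
finger_force: 19.7
```

```bash
python3 - <<'E'
from h import *
s=readout.get_state();print(s['t'],s['ee_pos'],s['tcp_rot'],s['opening'],s['finger_force'])
g=viewer.grab_frame('wrist')['image'][:,:,::-1]
cv2.imwrite('pics/c4.png',g)
E
```

```text
11.875 [ 0.62778233 -0.13439347  0.29386268] [2.85364943e-01 3.12856537e+00 1.59170985e-03] 0.02595082567812252 19.696345031261444
```

View pics/c4.png

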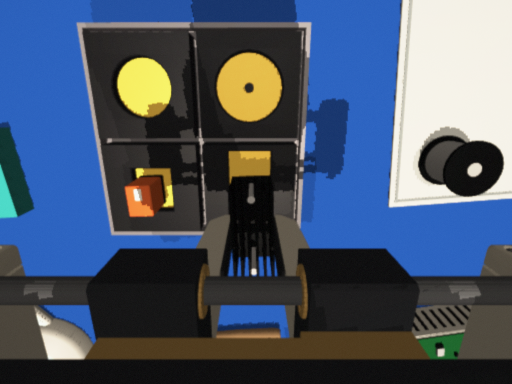

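The heatsink is held level over its nest, and the relay is seated in its own. Lowering.

Emit:
{"fn": "arm_command", "kwargs": {"increments": [[[0,0,0,0,-0.001,0.03,1],[0,0,0,0,-0.001,0.055,1],[0,0,0,0,-0.001,0.068,1],[0,0,0,0,-0.001,0.074,1],[0,0,0,0,-0.001,0.074,1],[0,0,0,0,-0.001,0.074,1]]]}}

```text
t: 12.68
ee_pos: [0.6276, -0.1372, 0.2205]
tcp_rot: [0.291, 3.127, -0.0]
wrist_force: [-0.2, 0.1, -0.3]
opening: 0.026
finger_force: 19.7
```

Emit:
{"fn": "arm_command", "kwargs": {"increments": [[[0,0,0,0,0,0.001,1],[0,0,0,0,0,0.002,1],[0,0,0,0,0,0.002,1]]]}}

```text
t: 13.05
ee_pos: [0.6273, -0.1372, 0.2178]
tcp_rot: [0.291, 3.128, -0.0]
wrist_force: [0.8, 0.0, 0.1]
opening: 0.0259
finger_force: 19.7
```

Emit:
{"fn": "arm_command", "kwargs": {"increments": [[[0,0,0,0,0,0.001,1],[0,0,0,0,0,0.002,1],[0,0,0,0,0,0.002,1]]]}}

```text
t: 13.42
ee_pos: [0.6273, -0.1372, 0.2174]
tcp_rot: [0.291, 3.127, -0.0]
wrist_force: [-4.1, 0.2, 16.6]
opening: 0.0259
finger_force: 19.8
```

Emit:
{"fn": "arm_command", "kwargs": {"increments": [[[0,0,0,0,0,0,0],[0,0,0,0,0,0,0],[0,0,0,0,0,-0.01,0],[0,0,0,0,0,-0.05,0],[0,0,0,0,0,-0.09,-0.2],[0,0,0.05,0.024,0.05,-0.09,-0.46],[0,0,0.11,0.05,0.1,-0.09,-0.46],[0,0,0.17,0.078,0.16,-0.09,-0.46],[0,0,0.23,0.107,0.22,-0.09,-0.46],[0,0,0.287,0.1386,0.278,-0.09,-0.46],[0,0,0.287,0.1386,0.278,-0.09,-0.46],[0,0,0.287,0.1386,0.278,-0.09,-0.46]]]}}

```text
t: 14.92
ee_pos: [0.5423, 0.1623, 0.3061]
tcp_rot: [1.2, 2.903, 0.0]
wrist_force: [-0.1, -0.5, 0.6]
opening: 0.0679
finger_force: 0.0
```

```bash
python3 - <<'E'
from h import *
s=readout.get_state();print(s['t'],s['ee_pos'],s['tcp_rot'],s['opening'])
f=viewer.grab_frame('scene')['image'][110:330,120:470,::-1];g=viewer.grab_frame('wrist')['image'][:,:,::-1]
cv2.imwrite('pics/c5.png',cv2.resize(np.hstack([cv2.resize(f,(610,384)),g]),(800,274)))
E
```

```text
14.925 [0.54227431 0.16229517 0.30606748] [1.19961669e+00 2.90315113e+00 2.41274850e-04] 0.06789024312625049
```

View pics/c5.png

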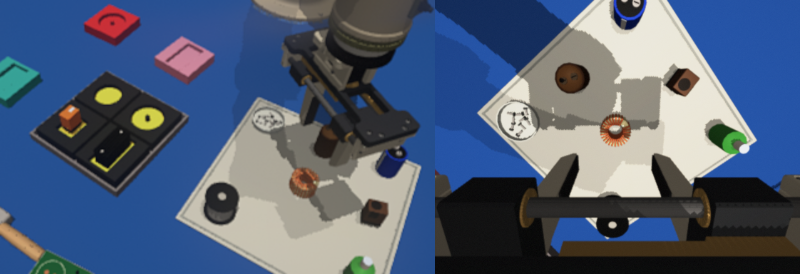

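The relay and heatsink are seated, and the choke is centred between the fingers.

Emit:
{"fn": "arm_command", "kwargs": {"increments": [[[0,0,0,0,0,0.04,-0.46],[0,0,0,0,0,0.075,-0.46],[0,0,0,0,0,0.095,-0.46],[0,0,0,0,0,0.1045,-0.46],[0,0,0,0,0,0.1045,1],[0,0,0,0,0,0.1045,1],[0,0,0,0,0,0.1045,1],[0,0,0,0,0,0.1045,1],[0,0,0,0,0,0.1045,1]]], "grip_force": 20}}

```text
t: 16.15
ee_pos: [0.5427, 0.1616, 0.2021]
tcp_rot: [1.204, 2.901, 0.001]
wrist_force: [-0.3, -0.9, 6.7]
opening: 0.0429
finger_force: 20.0
```

Emit:
{"fn": "arm_command", "kwargs": {"increments": [[[0,0,0,0,0,-0.01,1],[0,0,0,0,0,-0.05,1],[0,0,0,0,0,-0.1,1],[0,0,0,-0.04,-0.041,-0.1,1],[0,0,0,-0.08,-0.083,-0.1,1],[0,0,0,-0.12,-0.124,-0.1,1],[0,0,0,-0.16,-0.165,-0.1,1],[0,0,0,-0.1954,-0.2025,-0.1,1],[0,0,0,-0.1954,-0.2025,-0.1,1],[0,0,0,-0.1954,-0.2025,-0.1,1],[0,0,0,-0.1954,-0.2025,-0.1,1]]]}}

```text
t: 17.52
ee_pos: [0.5372, -0.1181, 0.3014]
tcp_rot: [-1.2, -2.903, -0.001]
wrist_force: [-0.1, -0.2, -0.3]
opening: 0.0428
finger_force: 20.0
```

```bash
python3 - <<'E'
from h import *
g=viewer.grab_frame('wrist')['image'][:,:,::-1]
cv2.imwrite('pics/c6.png',g)
E
```

```text
(no output)
```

View pics/c6.png

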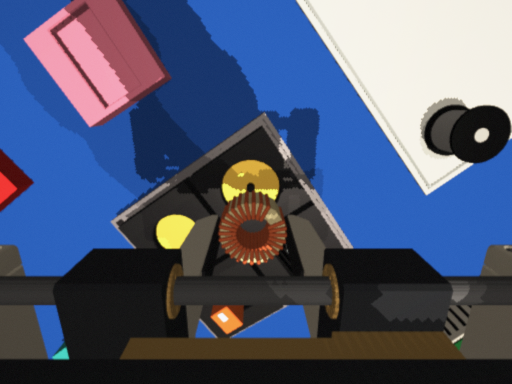

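Emit:
{"fn": "arm_command", "kwargs": {"increments": [[[0,0,0,0,0,0.03,1],[0,0,0,0,0,0.06,1],[0,0,0,0,0,0.075,1],[0,0,0,0,0,0.083,1],[0,0,0,0,0,0.083,1],[0,0,0,0,0,0.083,1]]]}}

```text
t: 18.32
ee_pos: [0.5373, -0.1198, 0.219]
tcp_rot: [1.204, 2.901, 0.0]
wrist_force: [0.2, -0.1, -0.2]
opening: 0.043
finger_force: 20.0
```

Emit:
{"fn": "arm_command", "kwargs": {"increments": [[[0,0,0,0,0,0.001,1],[0,0,0,0,0,0.002,1],[0,0,0,0,0,0.003,1],[0,0,0,0,0,0.003,1]]]}}

```text
t: 18.82
ee_pos: [0.537, -0.1197, 0.2152]
tcp_rot: [-1.204, -2.902, 0.0]
wrist_force: [0.5, -0.0, -0.2]
opening: 0.0424
finger_force: 20.0
```

Emit:
{"fn": "arm_command", "kwargs": {"increments": [[[0,0,0,0,0,0.001,1],[0,0,0,0,0,0.0015,1],[0,0,0,0,0,0.0015,1]]]}}

```text
t: 19.2
ee_pos: [0.5369, -0.1198, 0.215]
tcp_rot: [1.204, 2.901, 0.001]
wrist_force: [-3.4, 0.4, 18.5]
opening: 0.0426
finger_force: 20.0
```

Emit:
{"fn": "arm_command", "kwargs": {"increments": [[[0,0,0,0,0,0,-0.3],[0,0,0,0,0,0,-0.3],[0,0,0,0,0,-0.01,-0.3],[0,0,0,0,0,-0.05,-0.3],[0,0,0,0,0,-0.105,-0.3],[0,0,-0.05,0.05,0.03,-0.105,-0.33],[0,0,-0.1,0.1,0.062,-0.105,-0.33],[0,0,-0.15,0.15,0.094,-0.105,-0.33],[0,0,-0.2,0.2,0.126,-0.105,-0.33],[0,0,-0.25,0.25,0.158,-0.105,-0.33],[0,0,-0.285,0.3,0.19,-0.105,-0.33],[0,0,-0.285,0.3445,0.2171,-0.105,-0.33]]]}}

```text
t: 20.7
ee_pos: [0.4468, 0.2796, 0.3193]
tcp_rot: [0.295, 3.127, 0.001]
wrist_force: [1.0, -0.1, -1.0]
opening: 0.0614
finger_force: 0.0
```

Emit:
{"fn": "arm_command", "kwargs": {"increments": [[[0,0,0,0,0,0,-0.33],[0,0,0,0,0,0,-0.33]]]}}

```text
t: 20.95
ee_pos: [0.4474, 0.277, 0.3189]
tcp_rot: [0.297, 3.127, -0.001]
wrist_force: [-0.0, -0.1, -0.7]
opening: 0.0616
finger_force: 0.0
```

```bash
python3 - <<'E'
from h import *
f=viewer.grab_frame('scene')['image'][110:330,120:470,::-1];g=viewer.grab_frame('wrist')['image'][:,:,::-1]
cv2.imwrite('pics/c7.png',cv2.resize(np.hstack([cv2.resize(f,(610,384)),g]),(800,274)))
E
```

```text
(no output)
```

View pics/c7.png

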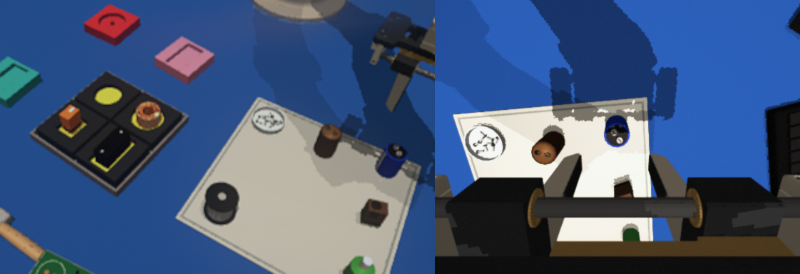

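Three parts are seated, and the capacitor is centred between the fingers, clear of the old one.

Emit:
{"fn": "arm_command", "kwargs": {"increments": [[[0,0,0,0,0,0.04,-0.33],[0,0,0,0,0,0.08,-0.33],[0,0,0,0,0,0.1,-0.33],[0,0,0,0,0,0.113,-0.33],[0,0,0,0,0,0.113,1],[0,0,0,0,0,0.113,1],[0,0,0,0,0,0.113,1],[0,0,0,0,0,0.113,1],[0,0,0,0,0,0.113,1]]], "grip_force": 20}}

```text
t: 22.18
ee_pos: [0.4477, 0.2776, 0.2066]
tcp_rot: [0.297, 3.126, 0.001]
wrist_force: [-1.3, 0.1, 7.4]
opening: 0.0348
finger_force: 20.0
```

Emit:
{"fn": "arm_command", "kwargs": {"increments": [[[0,0,0,0,0,-0.01,1],[0,0,0,0,0,-0.05,1],[0,0,0,0,0,-0.11,1],[0,0,0,0,0,-0.12,1],[0,0,0,-0.018,-0.05,-0.12,1],[0,0,0,-0.037,-0.105,-0.12,1],[0,0,0,-0.056,-0.16,-0.12,1],[0,0,0,-0.076,-0.215,-0.12,1],[0,0,0,-0.095,-0.27,-0.12,1],[0,0,0,-0.114,-0.325,-0.12,1],[0,0,0,-0.134,-0.38,-0.12,1],[0,0,0,-0.15,-0.425,-0.12,1]]]}}

```text
t: 23.68
ee_pos: [0.5143, -0.1706, 0.3254]
tcp_rot: [-0.3, -3.127, 0.0]
wrist_force: [-0.3, -0.0, -0.7]
opening: 0.0347
finger_force: 20.0
```

Emit:
{"fn": "arm_command", "kwargs": {"increments": [[[0,0,0,-0.007,-0.02,0,1],[0,0,0,-0.014,-0.0408,0,1],[0,0,0,-0.014,-0.0408,0,1],[0,0,0,-0.014,-0.0408,0,1]]]}}

```text
t: 24.18
ee_pos: [0.5204, -0.2099, 0.3254]
tcp_rot: [-0.297, -3.127, -0.001]
wrist_force: [-0.2, 0.2, -1.1]
opening: 0.0347
finger_force: 20.0
```

```bash
python3 - <<'E'
from h import *
g=viewer.grab_frame('wrist')['image'][:,:,::-1]
cv2.imwrite('pics/c8.png',g)
E
```

```text
(no output)
```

View pics/c8.png

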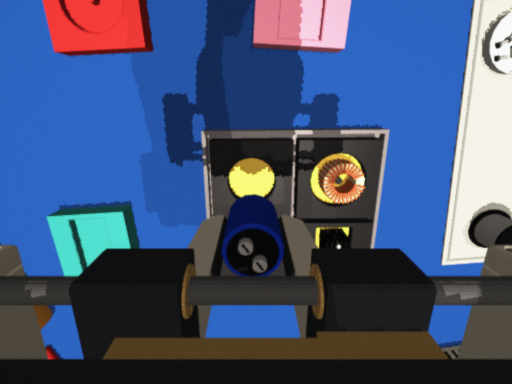

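The capacitor is upright over its pocket and the choke is seated. Lowering.

Emit:
{"fn": "arm_command", "kwargs": {"increments": [[[0,0,0,0,0,0.05,1],[0,0,0,0,0,0.08,1],[0,0,0,0,0,0.096,1],[0,0,0,0,0,0.102,1],[0,0,0,0,0,0.102,1],[0,0,0,0,0,0.102,1]]]}}

```text
t: 24.98
ee_pos: [0.521, -0.211, 0.2247]
tcp_rot: [0.298, 3.126, -0.001]
wrist_force: [0.6, -0.4, -0.5]
opening: 0.0346
finger_force: 20.0
```

Emit:
{"fn": "arm_command", "kwargs": {"increments": [[[0,0,0,0,0,0.001,1],[0,0,0,0,0,0.002,1],[0,0,0,0,0,0.003,1],[0,0,0,0,0,0.003,1]]]}}

```text
t: 25.48
ee_pos: [0.5206, -0.2109, 0.2207]
tcp_rot: [-0.298, -3.127, -0.0]
wrist_force: [-0.3, 0.6, -0.8]
opening: 0.0347
finger_force: 20.0
```

Emit:
{"fn": "arm_command", "kwargs": {"increments": [[[0,0,0,0,0,0.001,1],[0,0,0,0,0,0.002,1],[0,0,0,0,0,0.002,1]]]}}

```text
t: 25.85
ee_pos: [0.5206, -0.2109, 0.2196]
tcp_rot: [0.298, 3.127, -0.0]
wrist_force: [-2.6, 0.3, 11.5]
opening: 0.0345
finger_force: 20.0
```

Emit:
{"fn": "arm_command", "kwargs": {"increments": [[[0,0,0,0,0,0,-0.1],[0,0,0,0,0,0,-0.1],[0,0,0,0,0,0,-0.1],[0,0,0,0,0,-0.02,-0.1],[0,0,0,0,0,-0.07,-0.1],[0,0,0,0,0,-0.13,-0.1],[0,0,0,-0.06,0.03,-0.16,-0.1],[0,0,0,-0.08,0.03,-0.16,-0.1],[0,0,0,-0.08,0.03,-0.16,-0.1]]]}}

```text
t: 26.98
ee_pos: [0.6065, -0.1959, 0.379]
tcp_rot: [0.295, 3.126, 0.0]
wrist_force: [0.0, 0.1, -0.3]
opening: 0.0516
finger_force: 0.0
```

```bash
python3 - <<'E'
from h import *
f=viewer.grab_frame('scene')['image'][110:330,120:470,::-1];g=viewer.grab_frame('wrist')['image'][:,:,::-1]
cv2.imwrite('pics/c9.png',cv2.resize(np.hstack([cv2.resize(f,(610,384)),g]),(800,274)))
E
```

```text
(no output)
```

View pics/c9.png

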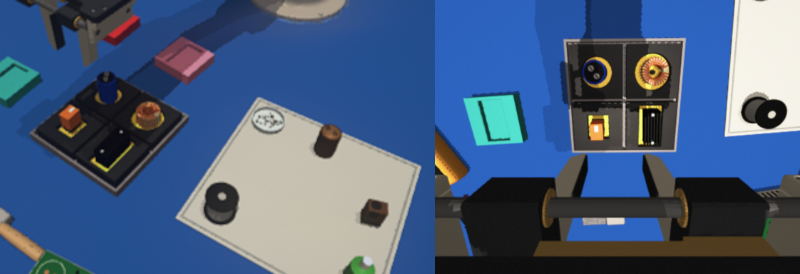

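All four parts stand upright in their nests, the old parts are untouched and the gripper is clear.

```bash
python3 -c "
from station import bot
print(bot.hand_in())"
```

```text
the job is handed in; nothing more can be done
None
```

The job is handed in: the last pictures show the capacitor, choke, heatsink and relay upright in their own nests and both old parts still standing where they were, at about 27 s on the robot's clock; no verdict came back.

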